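# Push the parts tray home under the model hall

### The arm

A 6-joint arm with a two-finger parallel gripper is mounted at the origin on the work surface. World frame = base frame: x ahead of the robot, y to its left, z up, the work surface at z = 0. Lengths are in m, angles in rad, forces in N, time in s.
With the tool pointing down it reaches from about 0.35 to 0.775 m from the base axis. Payload 5.5 kg.
Tool frame: the origin (TCP) lies between the finger pads; the fingertips stand 19 mm ahead of it and the grasp point (between the pads) is the TCP; z points along the fingers, x is the direction in which the jaws open and shut, and the axes are right-handed (so a half turn about z gives the same grasp; the last joint's range is limited). The gripper opens to 85 mm and grips with 20 to 120 N. Pads are 22 mm wide; open, the fingers measure 114 mm over their backs; the gripper's body (76 mm by 85 mm) begins 54 mm behind the grasp point. The pads swing forward as they close: fully open they stand 13 mm farther back than shut.
Start: joints at [1.131, 0.313, 0.046, 1.304, 0, 1.431], TCP at [0.17, 0.549, 0.25] pointing down, gripper open.
Joint ranges: [-2.76, 2.76], [-0.86, 1.69], [-1.03, 1.26], [-2.2, 2.34], [-1.47, 1.5], [-3.14, 3.14]. Speed limits (rad/s): [2.57, 2.57, 3.14, 3.14, 3.14, 3.14].

### API

Orientations are given as a unit quaternion [w, x, y, z].
In Python, from workcell import env gives the robot as it stands. The module is installed in compiled form; this text tells all that it offers.
- The arm moves only by the tool carry_out, never from a script. Its argument "steps" is a list of rows, each a list of 7 numbers: the gripper command: -1 is shut, 1 is fully open, values between are in proportion, then the shift along the tool's x, y, z in m, then the turn, a rotation vector about the tool's x, y, z in rad. A call has 1 to 20 rows; each row shifts and turns the commanded pose from where the row before left it, along the tool's axes as they then stand; what a row does not reach is not made up. A row lasts 1/8 s, in which the tool goes at most 62.5 mm and 10.7 degrees, less where a joint would pass 70% of its speed; a pose out of reach is approached as far as the arm can. A call with a gripper value outside its range is refused whole. The fingers move at their own pace and stop on an object; "grip_force" is the grip in N (left out, the last holds). Time passes only in rows, so rows that do not move let the fingers close. It gives the time, the measured TCP pose, the force and the opening at its end, in the units of the state.
- env.get_state(): the state, without advancing time (a new reading comes with each control period).
- env.read_camera(name): name is "scene" or "top"; returns a dict with "color" (480x640x3 uint8, red, green, blue), "K" (3x3 intrinsics, pixels), "R" (3x3) and "t" (3): a world point X has camera coordinates R X + t. Camera axes: x right, y down, z forward; pixel columns grow to the right and rows downward; lengths in m; the calibration is good to about 2 mm. A picture is of the moment at which its call begins. There is no depth.
- env.hand_in(): hands the job in, once; it reports no verdict.
The state is a dict: "clock": time; "joint_pos": joint angles; "qvel": joint speeds; "tau": joint torques, N m; "tcp_pos": TCP position; "orientation": TCP orientation; "wrist_force": force on the tool from outside, world axes, zero at the start; "ft_torque": the same for the moment, N m; "finger_gap": finger opening in m.
Only numpy, scipy, OpenCV 4.12 (cv2) and the standard library are available. Lean on these libraries where they do the work, as an engineer would, in place of code of your own. Each camera call takes 0.05 s, during which the arm holds its last target. There are 200 camera calls.

### The job

Slide the parts tray, nose first, into the bay under the model hall until it is fully home against the stop at the back. Keep the tray flat on the bench so that its parts do not spill, leave the mallet, the gate model and the glue bottle where they are, and let go when it is in.

Things in the scene. Friction and masses are not known exactly. Their poses are not given: they have to be found in the camera images.
- plinth: Fixed dark wood plinth, 240 deep x 160 wide x 52 mm high, under a model hall. A straight bay in it, hidden from above by its grey top slab: open at one end only, floored by the bench, 106 wide, 40 high, 130 mm deep. Origin: bottom centre of the bay's mouth, on the bench; x points into the bay, z up. The hall's eaves begin 75 mm in from the mouth, 125 mm up; ridge 185 mm up.
- bay_stop (a point): Bottom centre of the bay's solid end stop, on the bench, 130 mm in from the mouth; axes as the plinth's.
- wing_tips (a point): Midpoint, on the bench, between the tips of two fixed brass guide wings (25 mm high, 10 mm thick) at the mouth, 55 mm out from it; axes as the plinth's. Between the wings the gap narrows straight from 150 mm here to 106 mm at the mouth.
- tray: Loose open plywood tray, about 0.35 kg, timbers fixed in it: 140 long (x), 100 wide (y), walls 30 high and 6 mm thick; red panel across its rear (-x) end, 10 thick, 34 mm high. Origin: centre of its underside; +x to its plain nose, z up. Starts on the bench before the wings, off line, turned up to 0.3 rad from the bay. Fully home its origin is 60 mm inside the mouth and 10 mm stands out.
- tray_nose (a point): Point on the bench at the middle of the tray's plain nose end (tray x = +70 mm); it meets the bay stop when the tray is home.
- mallet: Bystander: loose wooden mallet lying on the bench, head 70 x 110 x 50 mm, handle 200 mm long out of the head towards its own -x. Origin: centre of the head's underside.
- gate: Bystander: loose small wooden gate model, base 60 x 130 mm, about 100 mm high. Origin: centre of its underside, z up.
- glue: Bystander: loose upright white glue bottle with orange cap, 56 mm in diameter, 120 mm high. Origin: centre of its underside, z up.
Not all that is in view belongs to the job. Several things have the shape of the tray; the one meant has the colours described above.

How it is judged:
By the outcome, as a careful person would: the job done as asked, in the order asked, and still so for the second after the job is handed in, with the robot touching nothing.
It also fails if it takes over 58 s, if anything falls off the work surface, if the arm or the gripper's body presses on something with over 40 N, if the wrist force passes 120 N, or if a joint passes its speed limit or range.

## Working session

There is one attempt and no reset: what is moved stays moved. The work goes in short steps, Python scripts to look and compute and a tool call to move; the robot and the scene stay as the last step left them, time stands still between calls to the robot, and variables do not carry over. Pictures are saved under pics/ and viewed, about 8 in all and at most 12, crops included, and the job is handed in when it is done.

Besides the shell and the picture viewer there is one more tool, called after ">>>" in YAML: its name, and indented under it one key for each argument. carry_out: Moves the arm, as the interface text tells. Its arguments: {"type":"object","properties":{"steps":{"type":"array","items":{"type":"array","items":{"type":"number"}}},"grip_force":{"type":"number"}},"required":["steps"]}

```bash
mkdir -p pics; cat > h.py <<'E'
import numpy as np, cv2
from workcell import env
def shot(n,tag):
    d=env.read_camera(n); cv2.imwrite(f'pics/{tag}.png',d['color'][:,:,::-1]); return d
def ray(d,u,v,z):
    K,R,t=np.array(d['K']),np.array(d['R']),np.array(d['t'])
    c=-R.T@t; r=R.T@np.linalg.solve(K,[u,v,1]); return c+r*(z-c[2])/r[2]
def proj(d,X):
    p=np.array(d['K'])@(np.array(d['R'])@np.array(X)+np.array(d['t'])); return p[:2]/p[2]
E
python3 - <<'E'
from h import *
s=env.get_state(); print({k:np.round(v,3).tolist() for k,v in s.items()})
for n in('scene','top'):
    d=shot(n,n+'0'); print(n,np.round(-d['R'].T@d['t'],3),np.round(d['R'],2).tolist())
E
```

```text
{'clock': 0.0, 'joint_pos': [1.131, 0.314, 0.045, 1.304, 0.0, 1.431], 'qvel': [-0.001, -0.001, 0.0, -0.002, 0.001, -0.0], 'tau': [-0.002, -48.063, 29.853, 0.019, -0.001, -0.0], 'tcp_pos': [0.17, 0.549, 0.249], 'orientation': [0.0, 0.805, 0.594, -0.001], 'wrist_force': [-0.478, 0.039, 0.105], 'ft_torque': [0.037, -0.017, 0.034], 'finger_gap': 0.085}
scene [1.344 0.543 0.983] [[-0.61, 0.79, 0.01], [0.58, 0.45, -0.68], [-0.54, -0.41, -0.73]]
top [0.499 0.015 1.17 ] [[0.01, -1.0, 0.02], [-0.99, -0.01, -0.11], [0.11, -0.01, -0.99]]
```

View pics/scene0.png

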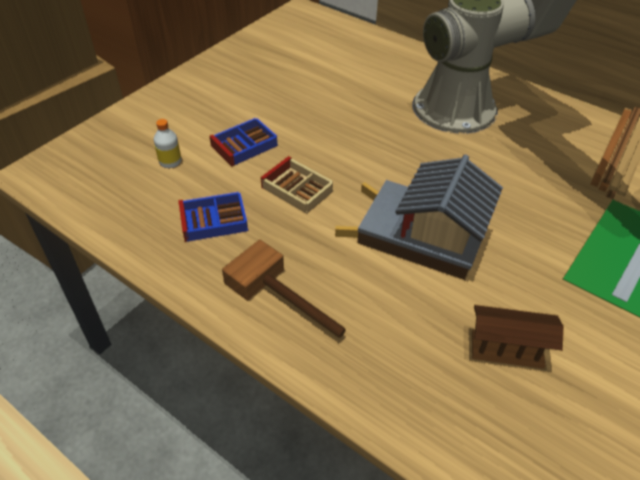

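View pics/top0.png

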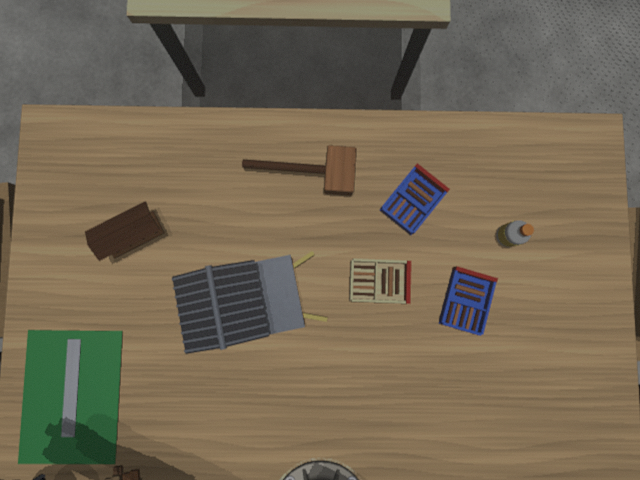

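The scene view shows the plywood tray with its red panel near (297,183). The top view shows the same tray at (380,282), nose to the left, with the blue trays as decoys. The bay slab is at (283,294) with wings near (303,260) and (315,318), the mallet at (340,170), and the glue bottle at (517,233).

```bash
cat > m.py <<'E'
from h import *
def tray(d,lo=(330,240),hi=(425,325),dbg=True):
    im=d['color'].astype(int); r,g,b=im[...,0],im[...,1],im[...,2]
    red=((r>110)&(g<70)&(b<70)).astype(np.uint8)
    m=np.zeros_like(red); m[lo[1]:hi[1],lo[0]:hi[0]]=1
    red*=m
    p=np.argwhere(red)[:,::-1].astype(np.float32)
    return cv2.minAreaRect(p),p
E
python3 - <<'E'
from m import *
d=env.read_camera('top'); im=d['color']
rr,p=tray(d); print('red',rr,len(p))
print(np.round([ray(d,*c,.034)for c in cv2.boxPoints(rr)],4).tolist())
# slab: grey
i=im.astype(int);hsv=cv2.cvtColor(im,cv2.COLOR_RGB2HSV)
print('samples slab',im[290,283],'tray',im[262,370],im[301,370],im[282,351],'wing',im[260,303],im[318,315],'wood',im[230,380],im[330,380],im[282,335])
cv2.imwrite('pics/crop.png',cv2.resize(im[235:345,245:425,::-1],None,fx=4.4,fy=4.4,interpolation=cv2.INTER_CUBIC))
s=env.read_camera('scene')['color']
cv2.imwrite('pics/crops.png',cv2.resize(s[140:290,250:430,::-1],None,fx=4,fy=4,interpolation=cv2.INTER_CUBIC))
E
```

```text
red ((408.5, 281.5), (41.0, 3.0), 90.0) 135
[[0.5678, -0.1975, 0.034], [0.5679, -0.2045, 0.034], [0.4727, -0.2035, 0.034], [0.4726, -0.1965, 0.034]]
samples slab [107 112 118] tray [122 113  91] [143 140 111] [155 154 123] wing [147 136  82] [150 140  85] wood [133 112  86] [133 112  83] [150 130  98]
```

View pics/crop.png

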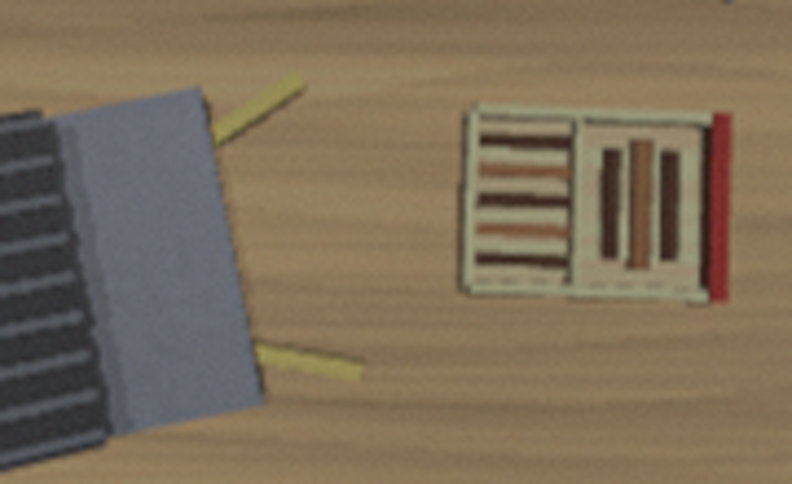

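View pics/crops.png

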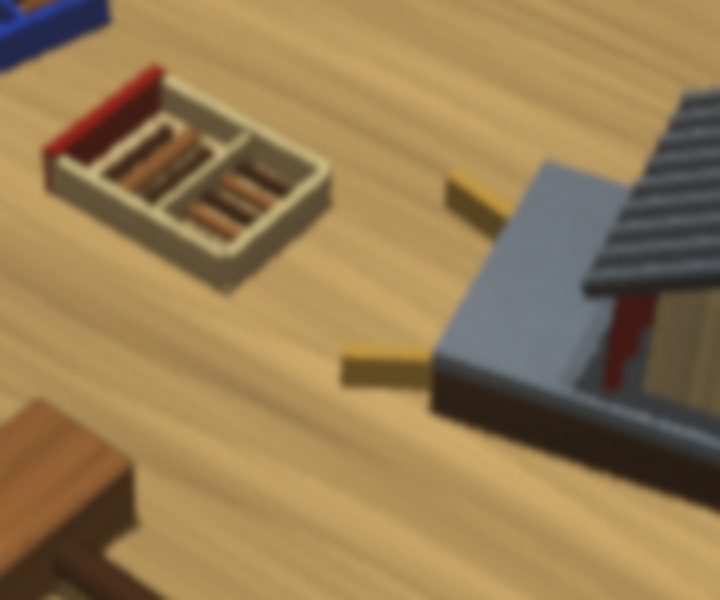

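The crops confirm the geometry. In top-image pixels the tray corners are about (352,258), (350,301), (411,261), (411,303), and the slab's front edge runs from (291,255) to (305,327). The timbers look low, with a small gap in front of the panel. Next I'll refine these with masks and line fits.

```bash
cat >> m.py <<'E'
def line(P): # world pts -> centroid, dir
    v=cv2.fitLine(np.float32(P)[:,:2],cv2.DIST_HUBER,0,1e-4,1e-4).ravel(); return v[2:],v[:2]
def bay(d):
    im=d['color'].astype(int)
    g=(im[...,2]-im[...,0]>2)
    P=[]
    for v in range(262,322):
        u=np.where(g[v,270:315])[0]+270
        P.append(ray(d,u.max()+.5,v,.052))
    c,dr=line(P); dr=dr*np.sign(dr[0])   # along front face, towards +x
    ax=np.array([-dr[1],dr[0]])           # into bay (+y)
    # side corners of slab front edge
    m=np.zeros(g.shape,np.uint8); m[245:335,268:312]=g[245:335,268:312]
    k=np.argwhere(m)[:,::-1]; W=np.array([ray(d,u,v,.052)[:2] for u,v in k])
    s=(W-c)@dr; dep=-(W-c)@ax*-1
    sel=(dep>.008)&(dep<.045); lo,hi=np.percentile(s[sel],[.5,99.5])
    return c+dr*(lo+hi)/2,ax,dr,hi-lo
def trayred(d,p):
    W=np.array([ray(d,u,v,.034)[:2] for u,v in p]); return W
E
python3 - <<'E'
from m import *
d=env.read_camera('top')
M,ax,dr,w=bay(d); print('mouth',M,'yaw',np.degrees(np.arctan2(ax[1],ax[0])),'slab w',w)
C=lambda u,v:(245+(u+.5)/4.4-.5,235+(v+.5)/4.4-.5)
for n,q,z in[('slab a',(202,87),.052),('slab b',(263,404),.052),('tip a in/out',(302,90),.025),('',(294,72),.025),('tip b',(361,381),.025),('',(365,364),.025),
 ('nose a',(470,103),.03),('nose b',(463,292),.03),('rear a',(731,114),.034),('rear b',(729,301),.034),('wallR a',(712,124),.034),('timb',(681,205),.015),('timb',(681,205),.006)]:
    print(n,np.round(ray(d,*C(*q),z),4))
# wood walls: scan columns for bright wall edges
im=d['color'].astype(int)
for v in (270,285,295): print(v,[tuple(x) for x in im[v,346:356]])
E
```

```text
mouth [0.49780164 0.05874249] yaw 102.29512 slab w 0.1628491343782924
slab a [0.5793 0.0743 0.052 ]
slab b [0.4163 0.0403 0.052 ]
tip a in/out [0.5802 0.0222 0.025 ]
 [0.5898 0.0266 0.025 ]
tip b [ 0.4266 -0.0106  0.025 ]
 [ 0.4355 -0.0127  0.025 ]
nose a [ 0.5738 -0.0675  0.03  ]
nose b [ 0.4738 -0.064   0.03  ]
rear a [ 0.569  -0.2063  0.034 ]
rear b [ 0.4703 -0.2041  0.034 ]
wallR a [ 0.5636 -0.1961  0.034 ]
timb [ 0.5209 -0.1824  0.015 ]
timb [ 0.5211 -0.184   0.006 ]
270 [(np.int64(143), np.int64(121), np.int64(93)), (np.int64(142), np.int64(121), np.int64(91)), (np.int64(142), np.int64(119), np.int64(89)), (np.int64(129), np.int64(107), np.int64(83)), (np.int64(86), np.int64(80), np.int64(64)), (np.int64(127), np.int64(125), np.int64(101)), (np.int64(153), np.int64(154), np.int64(123)), (np.int64(152), np.int64(148), np.int64(118)), (np.int64(151), np.int64(140), np.int64(112)), (np.int64(152), np.int64(145), np.int64(117))]
285 [(np.int64(149), np.int64(126), np.int64(94)), (np.int64(148), np.int64(125), np.int64(95)), (np.int64(135), np.int64(113), np.int64(85)), (np.int64(91), np.int64(76), np.int64(58)), (np.int64(103), np.int64(101), np.int64(81)), (np.int64(155), np.int64(154), np.int64(123)), (np.int64(151), np.int64(147), np.int64(118)), (np.int64(142), np.int64(128), np.int64(101)), (np.int64(137), np.int64(123), np.int64(94)), (np.int64(135), np.int64(120), np.int64(95))]
295 [(np.int64(148), np.int64(126), np.int64(95)), (np.int64(150), np.int64(126), np.int64(95)), (np.int64(132), np.int64(112), np.int64(83)), (np.int64(93), np.int64(84), np.int64(67)), (np.int64(119), np.int64(117), np.int64(93)), (np.int64(154), np.int64(152), np.int64(122)), (np.int64(145), np.int64(142), np.int64(113)), (np.int64(124), np.int64(115), np.int64(91)), (np.int64(119), np.int64(110), np.int64(88)), (np.int64(122), np.int64(112), np.int64(90))]
```

>>> carry_out:
  steps:
    - [-0.15,-0.036,0.0327,0,0,0,0]
    - [-0.15,-0.036,0.0327,0,0,0,0]
    - [-0.15,-0.036,0.0327,0,0,0,0]
    - [-0.15,-0.036,0.0327,0,0,0,0]
    - [-0.15,-0.036,0.0327,0,0,0,0]
    - [-0.15,-0.036,0.0327,0,0,0,0]
    - [-0.15,-0.036,0.0327,0,0,0,0]
    - [-0.15,-0.036,0.0327,0,0,0,0]
    - [-0.15,-0.036,0.0327,0,0,0,0]
    - [-0.15,-0.036,0.0327,0,0,0,0]
    - [-0.15,-0.036,0.0327,0,0,0,0]
    - [-0.15,-0.036,0.0327,0,0,0,0]
    - [-0.15,-0.036,0.0327,0,0,0,0]
    - [-0.15,-0.036,0.0327,0,0,0,0]
    - [-0.15,-0.036,0.0327,0,0,0,0]
    - [-0.15,-0.036,0.0327,0,0,0,0]
    - [-0.15,-0.036,0.0327,0,0,0,0]
    - [-0.15,0,0,0,0,0,-0.135]
    - [-0.15,0,0,0,0,0,-0.135]
    - [-0.15,0,0,0,0,0,0]
  grip_force: 30

```text
clock: 2.75
tcp_pos: [0.5201, -0.1996, 0.25]
orientation: [-0.0, 0.718, 0.696, -0.0]
wrist_force: [0.7, 0.3, -0.6]
finger_gap: 0.0366
```

>>> carry_out:
  steps:
    - [-0.15,-0.001,0,0.045,0,0,0]
    - [-0.15,0,0,0.045,0,0,0]
    - [-0.15,0,0,0.045,0,0,0]
    - [-0.15,0,0,0.035,0,0,0]
    - [-0.15,0,0,0.015,0,0,0]
    - [-0.15,0,0,0.012,0,0,0]
    - [-0.15,0,0,0.01,0,0,0]
    - [-0.15,0,0,0,0,0,0]
    - [-0.15,0,0,0,0,0,0]

```text
clock: 3.88
tcp_pos: [0.5208, -0.2008, 0.0441]
orientation: [0.001, 0.718, 0.696, 0.0]
wrist_force: [0.0, -0.5, 0.2]
finger_gap: 0.0362
```

```bash
python3 - <<'E'
from h import *
s=env.get_state(); print({k:np.round(s[k],4).tolist() for k in('tcp_pos','wrist_force','ft_torque','finger_gap')})
a=env.read_camera('scene')['color'][110:240,220:370]; b=env.read_camera('top')['color'][230:335,320:440]
f=lambda i:cv2.resize(i[:,:,::-1],(400,int(400*i.shape[0]/i.shape[1])),interpolation=cv2.INTER_CUBIC)[:340]
A,B=f(a),f(b); cv2.imwrite('pics/g1.png',np.hstack([A,B]))
E
```

```text
{'tcp_pos': [0.5208, -0.2008, 0.0441], 'wrist_force': [0.0346, -0.5403, 0.1792], 'ft_torque': [-0.0191, -0.0118, -0.0045], 'finger_gap': 0.0362}
```

View pics/g1.png

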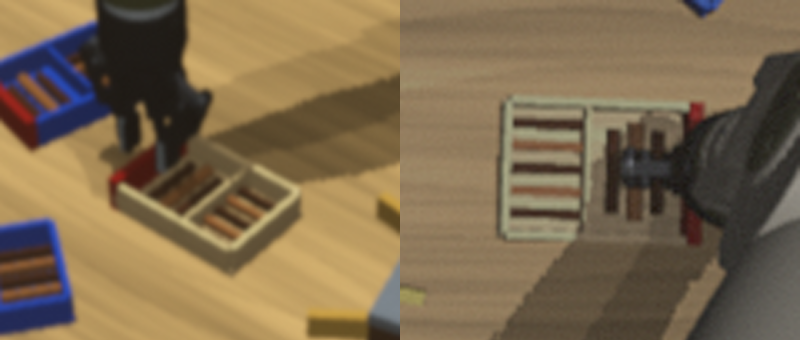

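The fingers straddle the red panel with nothing touching yet. I'll go down 4 mm more and close.

>>> carry_out:
  steps:
    - [-0.15,0,0,0.004,0,0,0]
    - [-0.4,0,0,0,0,0,0]
    - [-1,0,0,0,0,0,0]
    - [-1,0,0,0,0,0,0]
    - [-1,0,0,0,0,0,0]
    - [-1,0,0,0,0,0,0]
    - [-1,0,0,0,0,0,0]
  grip_force: 40

```text
clock: 4.85
tcp_pos: [0.5202, -0.2005, 0.0393]
orientation: [0.0, 0.718, 0.696, 0.0]
wrist_force: [-1.0, 0.2, 1.3]
finger_gap: 0.0088
```

>>> carry_out:
  steps:
    - [-1,0,0,0,0,0,-0.03]
    - [-1,0,0,0,0,0,-0.045]
    - [-1,0,0,0,0,0,-0.05]
    - [-1,0,0,0,0,0,-0.05]
    - [-1,0,0,0,0,0,-0.045]
    - [-1,0,0,0,0,0,-0.024]
    - [-1,0.005,0.004,0,0,0,0]
    - [-1,0.01,0.006,0,0,0,0]
    - [-1,0.014,0.006,0,0,0,0]
    - [-1,0.014,0.006,0,0,0,0]
    - [-1,0.01,0.006,0,0,0,0]
    - [-1,0.005,0.004,0,0,0,0]
    - [-1,0,0,0,0,0,0]

```text
clock: 6.48
tcp_pos: [0.5394, -0.1355, 0.0393]
orientation: [-0.001, 0.627, 0.779, 0.001]
wrist_force: [-1.0, 2.0, 3.6]
finger_gap: 0.009
```

```bash
python3 - <<'E'
from h import *
s=env.get_state(); print({k:np.round(s[k],4).tolist() for k in('tcp_pos','orientation','wrist_force','ft_torque','finger_gap')})
d=shot('top','t2'); im=d['color'][235:345,245:425]
cv2.imwrite('pics/crop2.png',cv2.resize(im[:,:,::-1],None,fx=4.4,fy=4.4,interpolation=cv2.INTER_CUBIC))
E
```

```text
{'tcp_pos': [0.5394, -0.1355, 0.0393], 'orientation': [-0.0006, 0.6269, 0.7791, 0.0011], 'wrist_force': [-1.0428, 2.0064, 3.5733], 'ft_torque': [0.5443, 0.0898, 0.1001], 'finger_gap': 0.009}
```

View pics/crop2.png

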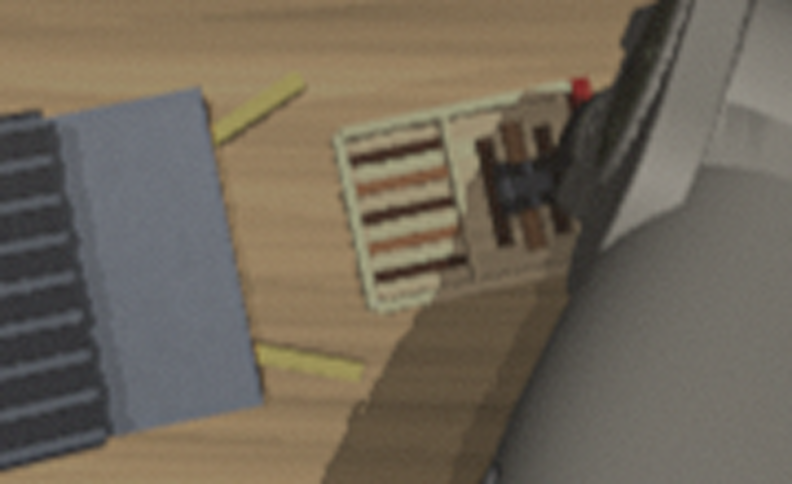

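The tray is turned and lined up before the wings, with nose corners at about crop (337,130) and (375,311). Now to check its offset from the bay axis.

```bash
python3 - <<'E'
from m import *
d=env.read_camera('top')
C=lambda u,v:(245+(u+.5)/4.4-.5,235+(v+.5)/4.4-.5)
a,b,c=[ray(d,*C(*q),.03)[:2] for q in((337,130),(375,311),(573,84))]
print(a,b,c,np.linalg.norm(a-b))
e=a-b; print('nose yaw',90+np.degrees(np.arctan2(e[1],e[0])),'side yaw',np.degrees(np.arctan2(*(a-c)[::-1])))
M,ax,dr,w=bay(d); y=np.radians(102.2); u=np.array([np.cos(y),np.sin(y)]); n=np.array([u[1],-u[0]])
print('mask',M,np.degrees(np.arctan2(ax[1],ax[0])))
for m in(M,[.497,.0583]): r=(a+b)/2-m; print('along',r@u,'lat(+x side)',r@n)
q=env.get_state()['orientation']; print('tool yaw',np.degrees(2*np.arctan2(q[2],q[1])))
# wings: brass mask inner edges in world at z=.025
hsv=cv2.cvtColor(d['color'],cv2.COLOR_RGB2HSV)
k=((hsv[...,0]>22)&(hsv[...,0]<32)&(hsv[...,1]>100)).astype(np.uint8); k[:, :285]=0;k[:,332:]=0;k[:245]=0;k[330:]=0
for P in(k[:290],k[290:]):
    o=290 if P is not k[:290] and P.shape[0]<200 else 0
    p=np.argwhere(P)[:,::-1].astype(np.float32)+[0,o]; l=[ray(d,*x,.025)[:2] for x in p]
    cc,dd=line(l); rel=cc-np.array([.497,.0583]); print('wing n',len(p),'along/lat',rel@u,rel@n,'angle vs axis',np.degrees(np.arctan2(dd@n,dd@u)))
E
```

```text
[0.5586818  0.00330014] [ 0.46344714 -0.01762044] [ 0.58445717 -0.12257127] 0.09750544256496989
nose yaw 102.38960392741672 side yaw 101.5727742891115
mask [0.49779818 0.0585791 ] 102.43039
along -0.0670580764676002 lat(+x side) -0.0009256511274927954
along -0.06695395997265738 lat(+x side) -8.651287373348179e-05
tool yaw 102.31956398717395
wing n 100 along/lat -0.027665125940345738 0.06940581250038949 angle vs axis 157.5814748289907
wing n 107 along/lat -0.027781776609131115 -0.06821306621111284 angle vs axis 22.025627867360996
```

>>> carry_out:
  steps:
    - [-1,0.004,0.0007,0,0,0,0]
    - [-1,0.008,0,0,0,0,0]
    - [-1,0.01,0,0,0,0,0]
    - [-1,0.01,0,0,0,0,0]
    - [-1,0.01,0,0,0,0,0]
    - [-1,0.008,0,0,0,0,0]
    - [-1,0.006,0,0,0,0,0]
    - [-1,0.005,0,0,0,0,0]
    - [-1,0.005,0,0,0,0,0]
    - [-1,0.004,0,0,0,0,0]
    - [-1,0,0,0,0,0,0]

```text
clock: 7.95
tcp_pos: [0.5248, -0.0679, 0.0393]
orientation: [-0.0, 0.627, 0.779, 0.0]
wrist_force: [0.8, -1.4, 3.1]
finger_gap: 0.0085
```

>>> carry_out:
  steps:
    - [-1,0.004,0,0,0,0,0]
    - [-1,0.004,0,0,0,0,0]
    - [-1,0.004,0,0,0,0,0]
    - [-1,0,0,0,0,0,0]

```text
clock: 8.45
tcp_pos: [0.5223, -0.0562, 0.0393]
orientation: [-0.0, 0.627, 0.779, 0.0]
wrist_force: [0.5, -2.1, 3.0]
finger_gap: 0.0087
```

The nose is 18 mm inside with almost no force. Continuing in.

>>> carry_out:
  steps:
    - [-1,0.005,0,0,0,0,0]
    - [-1,0.006,0,0,0,0,0]
    - [-1,0.006,0,0,0,0,0]
    - [-1,0.006,0,0,0,0,0]
    - [-1,0.006,0,0,0,0,0]
    - [-1,0.006,0,0,0,0,0]
    - [-1,0.005,0,0,0,0,0]
    - [-1,0,0,0,0,0,0]

```text
clock: 9.45
tcp_pos: [0.5137, -0.0168, 0.0393]
orientation: [-0.0, 0.627, 0.779, 0.0]
wrist_force: [0.4, -1.0, 4.5]
finger_gap: 0.0088
```

>>> carry_out:
  steps:
    - [-1,0.006,0,0,0,0,0]
    - [-1,0.008,0,0,0,0,0]
    - [-1,0.008,0,0,0,0,0]
    - [-1,0.008,0,0,0,0,0]
    - [-1,0.006,0,0,0,0,0]
    - [-1,0.004,0,0,0,0,0]
    - [-1,0,0,0,0,0,0]
    - [-1,0,0,0,0,0,0]

```text
clock: 10.45
tcp_pos: [0.5052, 0.0221, 0.0393]
orientation: [-0.001, 0.627, 0.779, 0.001]
wrist_force: [1.3, -0.7, 5.9]
finger_gap: 0.0089
```

>>> carry_out:
  steps:
    - [-0.5,0,0,0,0,0,0]
    - [-0.5,0,0,0,0,0,0]
    - [-0.5,0,0,0,0,0,0]
    - [-0.5,0,0,-0.01,0,0,0]
    - [-0.5,0,0,-0.03,0,0,0]
    - [-0.5,0,0,-0.03,0,0,0]
    - [-0.5,-0.02,0,0,0,0,0]
    - [-1,-0.025,0,0,0,0,0]
    - [-1,0,0,0,0,0,0]
    - [-1,0,0,0,0,0,0]
    - [-1,0,0,0.03,0,0,0]
    - [-1,0,0,0.03,0,0,0]
    - [-1,0,0,0.017,0,0,0]
    - [-1,0,0,0,0,0,0]

```text
clock: 12.2
tcp_pos: [0.5131, -0.0216, 0.0307]
orientation: [-0.002, 0.627, 0.779, -0.001]
wrist_force: [-0.3, 0.1, -0.2]
finger_gap: -0.0001
```

```bash
python3 - <<'E'
from h import *
s=env.get_state(); print({k:np.round(s[k],4).tolist() for k in('tcp_pos','orientation','wrist_force','ft_torque','finger_gap')})
a=env.read_camera('scene')['color'][130:280,280:460]
cv2.imwrite('pics/s3.png',cv2.resize(a[:,:,::-1],None,fx=4,fy=4,interpolation=cv2.INTER_CUBIC))
E
```

```text
{'tcp_pos': [0.5131, -0.0216, 0.0307], 'orientation': [-0.0019, 0.6272, 0.7789, -0.0008], 'wrist_force': [-0.3188, 0.0804, -0.2366], 'ft_torque': [0.0147, -0.0102, -0.0675], 'finger_gap': -0.0001}
```

View pics/s3.png

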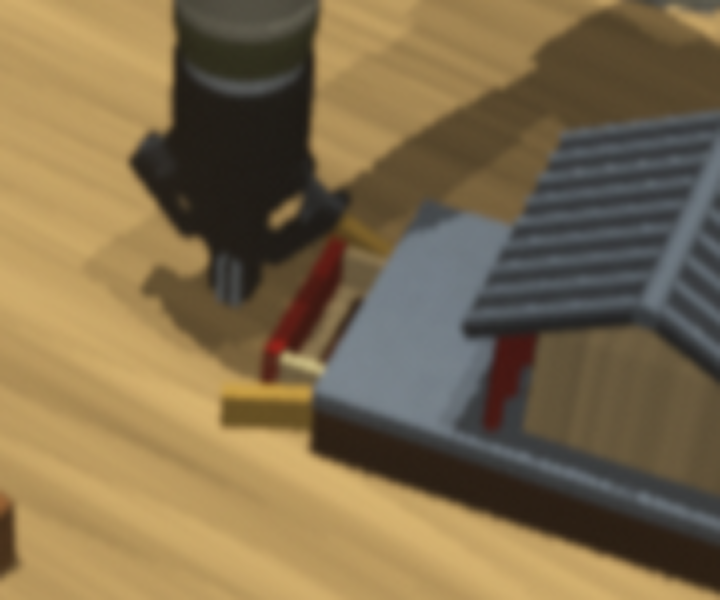

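The released tray is flat, with the panel about 32 mm short of home. The shut fingers stand behind it, and the knuckles are well above the slab. Pushing gently.

>>> carry_out:
  steps:
    - [-1,0.008,0.001,0,0,0,0]
    - [-1,0.008,0,0,0,0,0]
    - [-1,0.005,0,0,0,0,0]
    - [-1,0.005,0,0,0,0,0]
    - [-1,0.005,0,0,0,0,0]
    - [-1,0.005,0,0,0,0,0]
    - [-1,0.005,0,0,0,0,0]
    - [-1,0.004,0,0,0,0,0]
    - [-1,0,0,0,0,0,0]

```text
clock: 13.38
tcp_pos: [0.5065, 0.022, 0.0325]
orientation: [0.0, 0.627, 0.779, 0.0]
wrist_force: [1.3, -2.0, 1.3]
finger_gap: 0.0004
```

>>> carry_out:
  steps:
    - [-1,0.003,0,0,0,0,0]
    - [-1,0.002,0,0,0,0,0]
    - [-1,0,0,0,0,0,0]

```text
clock: 13.75
tcp_pos: [0.5054, 0.0267, 0.0324]
orientation: [0.0, 0.627, 0.779, 0.0]
wrist_force: [0.8, -3.6, 3.2]
finger_gap: 0.0002
```

>>> carry_out:
  steps:
    - [-1,0.002,0,0,0,0,0]
    - [-1,0.002,0,0,0,0,0]
    - [-1,0,0,0,0,0,0]

```text
clock: 14.12
tcp_pos: [0.5046, 0.0306, 0.0324]
orientation: [0.0, 0.627, 0.779, 0.0]
wrist_force: [0.6, -2.8, 3.6]
finger_gap: 0.0
```

>>> carry_out:
  steps:
    - [-1,0.001,0,0,0,0,0]
    - [-1,0.001,0,0,0,0,0]
    - [-1,0,0,0,0,0,0]

```text
clock: 14.5
tcp_pos: [0.5041, 0.0324, 0.0324]
orientation: [0.0, 0.627, 0.779, 0.0]
wrist_force: [1.1, -4.7, 4.0]
finger_gap: -0.0001
```

```bash
python3 - <<'E'
from h import *
s=env.get_state(); print({k:np.round(s[k],4).tolist() for k in('tcp_pos','wrist_force','ft_torque')})
a=env.read_camera('scene')['color'][160:260,310:430]
cv2.imwrite('pics/s4.png',cv2.resize(a[:,:,::-1],None,fx=6,fy=6,interpolation=cv2.INTER_CUBIC))
E
```

```text
{'tcp_pos': [0.5041, 0.0324, 0.0324], 'wrist_force': [1.086, -4.7335, 3.9801], 'ft_torque': [-0.8513, -0.1759, -0.0186]}
```

View pics/s4.png

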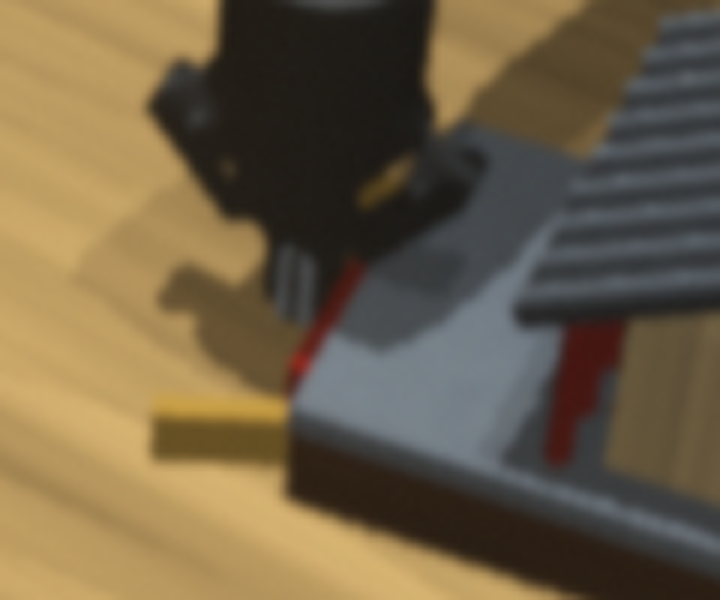

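The red panel is almost at the slab edge and the elbow is clear above the slab. I'll keep going in 1 mm steps until the force rises.

>>> carry_out:
  steps:
    - [-1,0.001,0,0,0,0,0]
    - [-1,0.001,0,0,0,0,0]
    - [-1,0,0,0,0,0,0]

```text
clock: 14.92
tcp_pos: [0.5037, 0.0343, 0.0324]
orientation: [0.0, 0.627, 0.779, 0.0]
wrist_force: [0.8, -5.1, 5.2]
finger_gap: 0.0
```

>>> carry_out:
  steps:
    - [-1,0.001,0,0,0,0,0]
    - [-1,0,0,0,0,0,0]

```text
clock: 15.18
tcp_pos: [0.5035, 0.0353, 0.0324]
orientation: [0.0, 0.627, 0.779, 0.0]
wrist_force: [0.6, -5.1, 3.8]
finger_gap: 0.0002
```

>>> carry_out:
  steps:
    - [-1,0.001,0,0,0,0,0]
    - [-1,0,0,0,0,0,0]

```text
clock: 15.42
tcp_pos: [0.5034, 0.0356, 0.0324]
orientation: [0.001, 0.628, 0.778, -0.0]
wrist_force: [1.3, -6.8, 3.7]
finger_gap: 0.0001
```

>>> carry_out:
  steps:
    - [-1,0.001,0,0,0,0,0]
    - [-1,0,0,0,0,0,0]

```text
clock: 15.68
tcp_pos: [0.5034, 0.0357, 0.0324]
orientation: [0.001, 0.628, 0.778, -0.001]
wrist_force: [1.5, -10.6, 2.9]
finger_gap: -0.0002
```

>>> carry_out:
  steps:
    - [-1,0.001,0,0,0,0,0]
    - [-1,0,0,0,0,0,0]

```text
clock: 15.92
tcp_pos: [0.5034, 0.0357, 0.0325]
orientation: [0.002, 0.628, 0.778, -0.002]
wrist_force: [2.5, -13.9, 2.8]
finger_gap: 0.0
```

The position has stalled while the force climbs, which fits contact with the stop. One firmer push to rule out a jam, then retreat and check.

>>> carry_out:
  steps:
    - [-1,0.002,0,0,0,0,0]
    - [-1,0.001,0,0,0,0,0]
    - [-1,0,0,0,0,0,0]

```text
clock: 16.3
tcp_pos: [0.5033, 0.036, 0.0326]
orientation: [0.004, 0.629, 0.777, -0.004]
wrist_force: [2.7, -24.0, 2.1]
finger_gap: 0.0
```

>>> carry_out:
  steps:
    - [-1,-0.006,0,0,0,0,0]
    - [-1,-0.015,0,0,0,0,0]
    - [-1,-0.02,0,0,0,0,0]
    - [-1,0,0,-0.04,0,0,0]
    - [-1,0,0,-0.05,0,0,0]
    - [-1,-0.04,0,-0.04,0,0,0]
    - [-1,-0.05,0,-0.02,0,0,0]
    - [-1,-0.05,0,0,0,0,0]
    - [-1,0,0,0,0,0,0]

```text
clock: 17.42
tcp_pos: [0.5412, -0.1395, 0.1821]
orientation: [0.0, 0.629, 0.777, 0.0]
wrist_force: [0.1, 1.6, 0.2]
finger_gap: 0.0005
```

```bash
python3 - <<'E'
from m import *
s=env.get_state(); print({k:np.round(s[k],4).tolist() for k in('clock','tcp_pos','wrist_force')})
d=shot('top','t5'); e=shot('scene','s5')
y=np.radians(102.3); u=np.array([np.cos(y),np.sin(y)]); n=np.array([u[1],-u[0]])
im=d['color'].astype(int); m=(im[...,0]>90)&(im[...,1]<75)&(im[...,2]<75); m[:,:285]=0;m[:,325:]=0;m[:250]=0;m[332:]=0
p=np.argwhere(m)[:,::-1]; W=np.array([ray(d,*q,.034)[:2]-[.497,.0583] for q in p]); 
if len(p):
    A,L=W@u,W@n; print(len(p),'along',A.min(),A.max(),'lat',L.min(),L.max())
    for a,b in((-.05,-.02),(-.02,.02),(.02,.05)):
        k=(L>a)&(L<b); print(a,np.sort(A[k])[:3])
a=cv2.resize(d['color'][235:345,270:400,::-1],(400,338),interpolation=cv2.INTER_CUBIC)
b=cv2.resize(e['color'][165:267,310:430,::-1],(400,338),interpolation=cv2.INTER_CUBIC)
cv2.imwrite('pics/f5.png',np.hstack([a,b]))
d0=cv2.imread('pics/top0.png').astype(int); df=np.abs(d0-cv2.imread('pics/t5.png')).max(2)
for nm,(x0,y0,x1,y1) in dict(mallet=(235,140,362,200),glue=(498,215,540,250),gate=(80,195,172,265)).items(): print(nm,np.percentile(df[y0:y1,x0:x1],99))
E
```

```text
{'clock': 17.425, 'tcp_pos': [0.5412, -0.1395, 0.1821], 'wrist_force': [0.1109, 1.6256, 0.2008]}
194 along -0.01091472680468879 -0.0004706725899039347 lat -0.04887395015934877 0.04974928327110031
-0.05 [-0.01091473 -0.01088158 -0.01045556]
-0.02 [-0.01055389 -0.01052104 -0.01048826]
0.02 [-0.01065287 -0.0106198  -0.01058681]
mallet 8.0
glue 63.0
gate 8.0
```

View pics/f5.png

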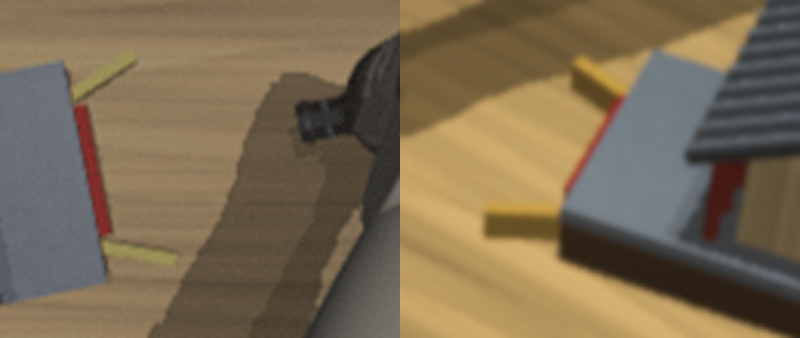

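The red panel stands out about 10.5 mm evenly and square, which means home. The glue bottle region differs between the top images, probably from the arm or its shadow. I'll check that in the scene view before handing in.

```bash
python3 - <<'E'
from h import *
a=cv2.imread('pics/scene0.png').astype(int);b=cv2.imread('pics/s5.png').astype(int);D=np.abs(a-b).max(2)
print('scene glue diff',np.percentile(D[115:170,148:186],99),'mallet',np.percentile(D[240:340,220:348],99))
o=[]
for f in('top0','t5'):
    h=cv2.cvtColor(cv2.imread(f'pics/{f}.png'),cv2.COLOR_BGR2HSV)[215:250,498:545]; m=(h[...,0]<15)&(h[...,1]>150)&(h[...,2]>120); o.append((m.sum(),np.argwhere(m).mean(0)))
print('cap',o)
E
```

```text
scene glue diff 10.0 mallet 10.0
cap [(np.int64(64), array([14.171875, 30.15625 ])), (np.int64(65), array([14.06153846, 29.87692308]))]
```

The glue bottle hasn't moved: its cap is within 0.3 px and the scene view is unchanged. Handing in.

```bash
python3 -c "
from workcell import env
print(env.hand_in())"
```

```text
the job is handed in; nothing more can be done
None
```

The parts tray is fully home in the bay and released, and I handed the job in at about 17.5 s of the 58 s allowed.

**What I did:** I gripped the tray by its red panel and turned it about 14° to line up with the bay. I slid it flat through the wings until about 30 mm was left, then let go. I pushed it the rest of the way from behind with the fingers shut. At the stop it stopped moving while the force rose to 24 N, and then I backed the arm well clear.

**Last checks:**
- **Tray position:** the panel stands out about 10.5 mm from the mouth (10 mm expected), evenly across its width. It is centred to within about 0.5 mm.
- **Mallet and gate:** both are unchanged in the top images from start to finish, and the mallet also in the scene view.
- **Glue bottle:** the top-view comparison disagreed here (a difference of 63, against 8 for the other two), probably from the arm or its shadow. The scene view showed no change and the cap is within 0.3 px of where it started, so it has not moved.
- **Not seen:** the slab hides the timbers inside the tray, so I could not check them at the end. The tray was never lifted.

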